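# Load an oak blank into a sprung feed track

### The arm

A 6-joint arm with a two-finger parallel gripper is mounted at the origin on a cart in front of the work surface, level with it; the furniture and walls round the work are solid. World frame = base frame: x ahead of the robot, y to its left, z up, the work surface at z = 0. Lengths are in m, angles in rad, forces in N, time in s.
With the tool pointing down it reaches from about 0.3 to 0.875 m from the base axis. Payload 6.4 kg.
Tool frame: the origin (TCP) lies midway between the tips of the shut fingers; the grasp point (between the pads) lies hold_point_z behind it (hold_point_z is the distance from the TCP to the grasp point, in m); z points along the fingers, y is the line along which they close (so a half turn about z gives the same grasp; the last joint's range is limited). The gripper opens to 85 mm and grips with 20 to 120 N. Pads are 22 mm wide; open, the fingers measure 114 mm over their backs; the gripper's body (76 mm by 85 mm) begins 54 mm behind the grasp point. The pads swing forward as they close: fully open they stand 13 mm farther back than shut.
Start: joints at [-1.329, 0.181, 1.607, -0, 1.354, -0.206], TCP at [0.249, -0.518, 0.231] pointing down, gripper open.
Joint ranges: [-2.99, 2.99], [-0.89, 2.07], [0.3, 2.58], [-1.14, 4.28], [0, 2.63], [-3.12, 3.12]. Speed limits (rad/s): [2.57, 2.57, 3.01, 3.14, 3.14, 3.14].

### API

Orientations are given as a unit quaternion [x, y, z, w].
In Python, from bench import sense, grab_frame, hand_in, boxes_of, hold_point_z gives the robot as it stands.
- The arm moves only by the tool drive_tool, never from a script. Its argument "plan" is a list of rows, each an object of numbers: "tx", "ty", "tz": the shift along the tool's x, y, z scaled (see below); "twist": the turn about the tool's z scaled (see below); "claw": the closure, from 0 (fully open) to 1 (shut). In form: [{"tx": .., "ty": .., "tz": .., "twist": .., "claw": ..}, ...]. A call has 1 to 8 rows; each row shifts and turns the commanded pose from where the row before left it, along the tool's axes as they then stand; what a row does not reach is not made up. The controller multiplies each number of a shift by 0.02 m and each number of a turn by 0.08 rad. A row lasts 1/12 s, in which the tool goes at most 41.7 mm and 7.16 degrees, less where a joint would pass 70% of its speed; a pose out of reach is approached as far as the arm can. A call with a number of a shift or a turn outside -1 to 1 is refused whole. A call with a gripper value outside its range is refused whole. The fingers move at their own pace and stop on an object; "newtons" is the grip in N (left out, the last holds). Time passes only in rows, so rows that do not move let the fingers close. It gives the time, the measured TCP pose, the force, the opening and the grip force at its end, in the units of the state.
- sense(): the state, without advancing time (a new reading comes with each control period).
- grab_frame(name): name is "scene" or "side" or "wrist"; returns a dict with "pixels" (384x512x3 uint8, blue, green, red), "z_map" (384x512 float32, m along the optical axis (not along the pixel's ray), 0 where there is no reading), "intrinsics" (3x3 intrinsics, pixels), "R" (3x3) and "t" (3): a world point X has camera coordinates R X + t. Camera axes: x right, y down, z forward; pixel columns grow to the right and rows downward; lengths in m; the calibration is good to about 2 mm. A picture is of the moment at which its call begins.
- hand_in(): hands the job in; it is judged then, once.
Trained networks look in a picture, given as the dict that the camera call returned (one of the last four; its "shot" number tells which), for a name from the list of things; names that differ only in an ending like _2 or _b are one class to them, and where a whole thing is asked for, a point or a joint stands for the part that bears it (a point fixed in the world has none). Each returns a list of dicts, best first, with "score" (0 to 1); they miss things now and then, are a little off and sometimes report something else, mostly with a low value. They report only what shows in the picture. A call takes as long as a camera call. They do not tell look-alikes from the thing itself.
- boxes_of(label, picture): "point" ([column, row] as shares, 0 to 1, of the picture: columns of its width, rows of its height, amid what is visible of it).
The state is a dict: "time": time; "joint_pos": joint angles; "qd": joint speeds; "joint_torque": joint torques, N m; "tcp_pos": TCP position; "orientation": TCP orientation; "force": force on the tool from outside, world axes, zero at the start; "ft_torque": the same for the moment, N m; "width": finger opening in m; "grasp_force": force on a finger pad.
Only numpy, scipy, OpenCV 4.12 (cv2) and the standard library are available. Lean on these libraries where they do the work, as an engineer would, in place of code of your own. Each camera call takes 0.05 s, during which the arm holds its last target. There are 200 camera calls.

### The job

Load the oak block into the blue feed track: draw the red paddle of the sprung follower back until you feel its end stop, shift it sideways into the notch of the yellow catch so that it stays back by itself, and lay the block flat in the track in front of the orange pusher. Then unhook the paddle and ease the follower forward, never letting it snap, until the pusher holds the block firmly against the steel outlet stop. Never force the paddle against the catch, let go of everything at the end, and leave the other things on the bench where they are.

Things in the scene. Friction and masses are not known exactly. Their poses are not given: they have to be found in the camera images.
- feed_track: Blue base plate 104 x 290 x 12 mm fixed to the bench, with an aluminium channel along its y axis. Origin: centre of its underside; z up; +y is the way the follower is drawn back. The steel outlet stop closes the -y end: inner face at y = -130 mm, top at z = 36. Spring housing at the +y end, 36 mm high.
- bed (a point): Point on the channel's bed (top of the base plate, z = 12 mm of feed_track), midway between the walls, 55 mm from the outlet stop: under the middle of a block pushed home. Axes of feed_track. The walls are 48 mm apart inside and 10 mm high; over the first 135 mm flared lips lead in, about 60 mm apart at their top, 17 mm above the bed.
- block_center (a point): Centre of the loose oak block, 45 (x) x 110 (y) x 38 (z) mm, about 0.2 kg, lying flat on the bench; axes of the block. In the track it lies lengthwise (long y axis along the track's y, either end first) on the bed: centre 19 mm above it. It then stands 21 mm proud of the lips, and is held there across its 45 mm width.
- follower (a joint): Travel of the sprung follower along the track's +y, m: 0 at rest (foremost), grows as drawn back. Its orange pusher face (43 mm wide, top at z = 43 mm of feed_track) is at y = -70 mm + travel. A spring pushes it forward: 4 N at 0, 7 N at 0.05, 9 N at 0.08. With the block home it reads 0.050. Running forward faster than 0.4 m/s counts as snapping.
- paddle_grip (a point): Where to hold the red upright paddle of the follower, 66 mm behind the pusher face; axes of feed_track. At rest at x = 0, y = -4, z = 60 mm of feed_track. The paddle is 16 mm along the track (y), 26 mm across (x), from z = 40 to 74 mm. All within 58 mm of it along the track is lower than 40 mm; a loaded block is 50 mm high.
- paddle (a joint): Sideways shift of the paddle on the follower towards the track's +x, m: 0 (middle, free to travel) to 0.010 (fully in the notch). It moves with about 1.5 N of friction and stays where it is put. A steel lug under it points to +x and runs along the yellow catch plate, which blocks the shift until the lug is at the notch.
- catch_rail: Dark rail fixed on the +x side of the track (origin and axes of feed_track); it carries the yellow catch plate, clamped at a different place each time, so the notch must be felt for. Drawn back at shift 0, the lug meets the plate's end stop at a travel between 0.070 and 0.098. More than 40 N between lug and plate is forcing it.
- catch (a point): Point on the rail's +x side over the middle of the notch's range of places (the notch itself is up to 14 mm off along y). At the end stop the 12 mm lug stands at the rear of the 18 mm long notch: shifted fully to +x, then let forward about 6 mm, it bears on the notch's front edge and the follower stays back.
- glue: White glue bottle, 55 mm across and 137 mm high, loose; origin at the centre of its underside. Leave it.
- jar: Dark jar, 64 mm across and 96 mm high, loose; origin at the centre of its underside. Leave it.
- tape: Yellow tape measure, 42 x 88 x 70 mm, loose; origin at the centre of its underside. Leave it.
- bracket: Grey angle bracket, 24 x 77 x 60 mm, loose; origin at the centre of its underside. Leave it.
Mind the look-alikes: they are no part of the job. Leave any pink look-alike of the part that bears block_center alone.

How it is judged:
By the outcome, as a careful person would: the job done as asked, in the order asked, and still so for the second after the job is handed in, with the robot touching nothing.
It also fails if it takes over 62 s, if anything falls off the work surface, if the arm or the gripper's body presses on something with over 40 N, if the wrist force passes 120 N, or if a joint passes its speed limit or range.

## Working session

There is one attempt and no reset: what is moved stays moved. The work goes in short steps, Python scripts to look and compute and a tool call to move; the robot and the scene stay as the last step left them, time stands still between calls to the robot, and variables do not carry over. Pictures are saved under pics/ and viewed, at most 10 in all, crops included, and the job is handed in when it is done.

Besides the shell and the picture viewer there is one more tool, called after "Request:" by a JSON object that holds its "method" and its "body", one argument or row to a line. drive_tool: Moves the arm, as the interface text tells. Its arguments: {"type":"object","properties":{"plan":{"type":"array","items":{"type":"object","properties":{"tx":{"type":"number"},"ty":{"type":"number"},"tz":{"type":"number"},"twist":{"type":"number"},"claw":{"type":"number"}}}},"newtons":{"type":"number"}},"required":["plan"]}

```bash
ls; mkdir -p pics; python3 - <<'E'
from bench import *
import cv2,numpy as np
print(hold_point_z,sense())
ims=[]
for n in("scene","side"):
    f=grab_frame(n);cv2.imwrite(f"pics/{n}0.png",f["pixels"]);np.savez(f"{n}0.npz",**{k:f[k] for k in("pixels","z_map","intrinsics","R","t")})
    for l in("feed_track","block_center","paddle_grip","catch_rail","glue","jar","tape","bracket"):
        for d in boxes_of(l,f)[:3]:
            u,v=d["point"][0]*512,d["point"][1]*384
            z=f["z_map"][int(v),int(u)];X=f["R"].T@(z*np.linalg.inv(f["intrinsics"])@[u,v,1]-f["t"])
            print(n,l,round(d["score"],2),int(u),int(v),X.round(3))
E
```

```text
pics
0.0187 {'time': 0.0, 'joint_pos': array([-1.32927511e+00,  1.81540497e-01,  1.60795570e+00, -4.83013700e-06,
        1.35377300e+00, -2.06277344e-01]), 'qd': array([-1.18256255e-03,  1.21399008e-03,  5.92408710e-04, -4.24300366e-05,
        1.54446683e-04,  1.66297157e-03]), 'joint_torque': array([ 7.41105450e-04, -4.44866395e+01, -3.51337481e+01, -1.58321341e-04,
        9.00549145e-03,  3.06917593e-05]), 'tcp_pos': array([ 0.24886429, -0.51777989,  0.23040972]), 'orientation': array([ 9.75038636e-01,  2.22033682e-01, -1.71288268e-05, -8.38100398e-04]), 'force': array([-0.34888128, -0.37475366,  0.40603798]), 'ft_torque': array([-0.01601346, -0.02911154,  0.00338097]), 'grasp_force': 0.0, 'width': 0.08522775482309276}
scene feed_track 0.83 234 197 [0.496 0.033 0.025]
scene block_center 0.97 278 227 [ 0.39  -0.21   0.033]
scene block_center 0.8 330 227 [ 0.476 -0.335  0.03 ]
scene paddle_grip 0.6 231 187 [0.499 0.046 0.057]
scene catch_rail 0.56 226 182 [0.552 0.115 0.041]
scene glue 0.77 213 162 [0.664 0.271 0.049]
scene jar 0.68 291 180 [ 0.654 -0.096  0.06 ]
scene tape 0.78 354 255 [ 0.358 -0.459  0.044]
scene bracket 0.61 146 187 [ 0.432  0.409 -0.004]
side feed_track 0.64 221 217 [0.482 0.121 0.023]
side feed_track 0.4 381 204 [ 0.359 -0.432  0.042]
side block_center 0.67 333 191 [ 0.491 -0.31   0.039]
side catch_rail 0.42 221 204 [0.559 0.108 0.024]
side glue 0.78 165 190 [0.663 0.297 0.059]
side tape 0.56 381 202 [ 0.363 -0.433  0.048]
side bracket 0.54 146 243 [ 0.456  0.389 -0.005]
```

```bash
python3 - <<'E'
import cv2
im=cv2.imread("pics/scene0.png")[140:290,110:400]
cv2.imwrite("pics/c1.png",cv2.resize(im,None,fx=2.7,fy=2.7,interpolation=cv2.INTER_CUBIC))
E
```

```text
(no output)
```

View pics/c1.png

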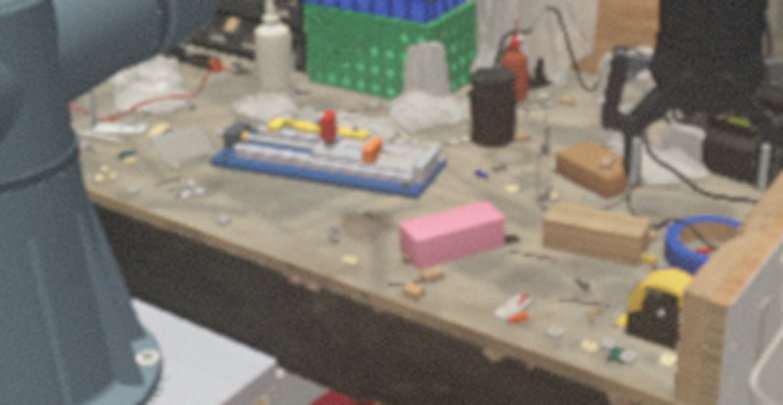

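The crop shows the candidates for the block:
- Pink look-alike at crop (452,233), image (278,227).
- Oak block at crop (597,232), image (331,226).
- A darker brown chunk at crop (590,168), image (328,202).

I choose the oak one at (331,226). The track has its housing on the left (+y) and its stop on the right. The red paddle is at (231,187). Next I measure poses from depth.

```bash
cat > h.py <<'E'
import cv2,numpy as np
def cloud(f):
    z=f["z_map"];v,u=np.mgrid[:384,:512]
    P=np.stack([u*z,v*z,z],-1)@np.linalg.inv(f["intrinsics"]).T
    return (P-f["t"])@f["R"],cv2.cvtColor(f["pixels"],cv2.COLOR_BGR2HSV),z>0
def sel(X,H,ok,h,s,v,lo,hi):
    return X[ok&(H[...,0]>=h[0])&(H[...,0]<=h[1])&(H[...,1]>=s)&(H[...,2]>=v)&np.all(X>lo,-1)&np.all(X<hi,-1)]
def rect(P):
    (c,wh,a)=cv2.minAreaRect(P[:,:2].astype(np.float32)*1000); return np.round(c,1),np.round(wh,1),round(a,1)
E
python3 - <<'E'
from h import *
for n in("scene","side"):
    X,H,ok=cloud(np.load(n+"0.npz"))
    lo,hi=[.3,-.3,-.01],[.75,.35,.12]
    for nm,h,s in(("blue",(100,125),110),("red",(0,5),150),("orange",(6,16),150),("yellow",(20,32),130)):
        P=sel(X,H,ok,h,s,40,lo,hi)
        if len(P)>5: print(n,nm,len(P),rect(P),np.median(P,0).round(3),P[:,2].max().round(3))
    P=X[ok&(X[...,2]>.028)&(X[...,2]<.05)&(X[...,0]>.4)&(X[...,0]<.56)&(X[...,1]<-.24)&(X[...,1]>-.40)]
    if len(P)>5: print(n,"oak top",len(P),rect(P),np.median(P,0).round(3))
E
```

```text
scene blue 90 (array([459.7,  47.7]), array([ 27.5, 275.9]), 10.2) [0.452 0.076 0.012] 0.016
scene red 14 (array([496. ,  47.5]), array([19.6,  8. ]), 38.1) [0.497 0.047 0.072] 0.075
scene orange 18 (array([496.3,  17. ]), array([28.7, 71. ]), 25.3) [ 0.504 -0.01   0.042] 0.061
scene yellow 29 (array([524.4,  88.9]), array([ 33. , 125.4]), 11.0) [0.525 0.113 0.036] 0.05
scene oak top 397 (array([ 502.6, -340.9]), array([ 65.2, 148.5]), 23.1) [ 0.489 -0.329  0.038]
side blue 319 (array([460.1, 102.5]), array([209.7,  91.9]), 85.1) [0.453 0.119 0.012] 0.026
side red 31 (array([501.2,  56.1]), array([23. , 10.2]), 24.6) [0.496 0.055 0.059] 0.075
side orange 178 (array([ 604.7, -108.1]), array([ 85.5, 372. ]), 15.2) [ 0.634 -0.245  0.026] 0.06
side yellow 113 (array([523.2, 107.4]), array([ 36.2, 102.6]), 7.4) [0.528 0.116 0.035] 0.058
side oak top 252 (array([ 503.3, -341.1]), array([ 68.1, 145.1]), 21.3) [ 0.492 -0.324  0.038]
```

Request:
{"method": "drive_tool", "body": {
  "plan": [
    {"tx": 1, "ty": -0.2, "claw": 0},
    {"tx": 1, "ty": -0.2, "claw": 0},
    {"tx": 1, "ty": -0.2, "claw": 0},
    {"tx": 1, "ty": -0.2, "claw": 0},
    {"tx": 1, "ty": -0.2, "claw": 0},
    {"tx": 1, "ty": -0.2, "claw": 0},
    {"tx": 1, "ty": -0.2, "claw": 0},
    {"tx": 1, "ty": -0.2, "claw": 0}
  ]
}}

```text
invalid input
```

Request:
{"method": "drive_tool", "body": {
  "plan": [
    {"tx": 1, "ty": -0.2, "claw": 0},
    {"tx": 0.5, "ty": -0.2, "claw": 0},
    {"claw": 0},
    {"claw": 0}
  ]
}}

```text
invalid input
```

```bash
python3 - <<'E'
from bench import *
from h import *
s=sense();print(s["time"],s["tcp_pos"],s["force"])
f=grab_frame("wrist");cv2.imwrite("pics/w1.png",f["pixels"]);np.savez("w1.npz",**{k:f[k] for k in("pixels","z_map","intrinsics","R","t")})
print(-f["R"].T@f["t"],f["R"].round(2),f["intrinsics"])
X,H,ok=cloud(f);P=X[ok&(X[...,2]>.03)&(X[...,2]<.045)&(X[...,0]>.4)&(X[...,0]<.6)&(X[...,1]<-.24)&(X[...,1]>-.42)]
if len(P)>5:print(len(P),rect(P),np.median(P,0))
for d in boxes_of("block_center",f):print(d)
E
```

```text
0.9 [ 0.24899111 -0.51830853  0.23129942] [-0.21025397  0.71564651 -0.41150704]
[ 0.30860412 -0.49017738  0.37297073] [[ 0.43 -0.9   0.  ]
 [-0.87 -0.42  0.26]
 [-0.23 -0.11 -0.97]] [[284.01574596   0.         254.89207937]
 [  0.         284.01574596 194.53550945]
 [  0.           0.           1.        ]]
```

View pics/w1.png

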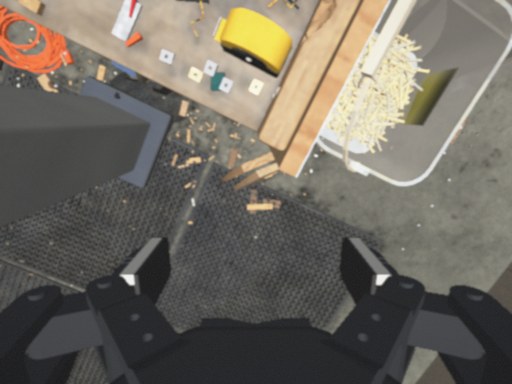

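The wrist view shows only the floor, the tape at (255,40) and the plank wall at (320,90), so nothing useful yet. The rows were refused, probably because some fields were missing.

Request:
{"method": "drive_tool", "body": {
  "plan": [
    {"tx": 0.5, "ty": -1, "tz": 0, "twist": 0, "claw": 0},
    {"tx": 1, "ty": -1, "tz": 0, "twist": 0, "claw": 0},
    {"tx": 1, "ty": -1, "tz": 0, "twist": 0, "claw": 0},
    {"tx": 1, "ty": -0.2, "tz": 0, "twist": 0, "claw": 0},
    {"tx": 1, "ty": 0, "tz": 0, "twist": 0, "claw": 0},
    {"tx": 1, "ty": 0, "tz": 0, "twist": 0, "claw": 0},
    {"tx": 1, "ty": 0, "tz": 0, "twist": 0, "claw": 0},
    {"tx": 1, "ty": 0, "tz": 0, "twist": 0, "claw": 0}
  ],
  "newtons": 40
}}

```text
time: 1.67
tcp_pos: [0.3573, -0.3952, 0.2315]
orientation: [0.975, 0.222, 0.0, 0.0]
force: [0.1, 0.6, -0.1]
width: 0.0852
grasp_force: 0.0
```

```bash
cat >> h.py <<'E'
def shot(name,fn):
    from bench import grab_frame
    f=grab_frame(name);cv2.imwrite(f"pics/{fn}.png",f["pixels"]);np.savez(fn+".npz",**{k:f[k] for k in("pixels","z_map","intrinsics","R","t")})
    return f
E
python3 - <<'E'
from bench import *
from h import *
f=shot("wrist","w2");s=sense();print(s["time"],s["tcp_pos"])
X,H,ok=cloud(f);m=ok&(X[...,2]>.033)&(X[...,2]<.043)&(X[...,0]>.4)&(X[...,0]<.6)&(X[...,1]<-.24)&(X[...,1]>-.42)
P=X[m];print(len(P),rect(P),np.median(P,0))
for d in boxes_of("block_center",f):
    u,v=int(d["point"][0]*512),int(d["point"][1]*384);print(d,u,v,X[v,u])
im=f["pixels"].copy();im[m]=(0,255,0);cv2.imwrite("pics/w2m.png",im)
E
```

```text
1.7167 [ 0.35988357 -0.39360988  0.2315159 ]
4697 (array([ 498.2, -324.1]), array([ 45.2, 110.2]), 9.6) [ 0.49745316 -0.32554306  0.03702098]
{'point': [0.4879, 0.0721], 'score': 0.96} 249 27 [ 0.49841927 -0.32154739  0.03635698]
{'point': [0.2209, 0.1297], 'score': 0.8} 113 49 [ 0.41579484 -0.19914759  0.03788277]
```

View pics/w2m.png

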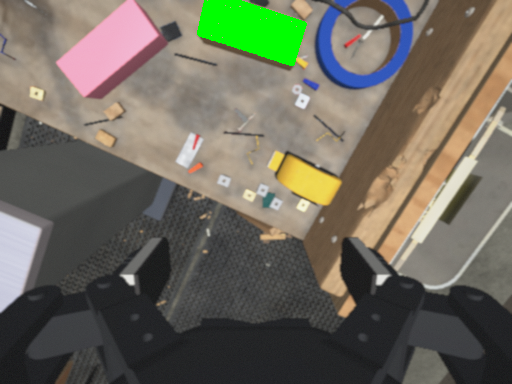

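Highlighted in green at (250,32) is the oak block: centre (0.498,-0.324), yaw 9.6°, measured size 45x110. The pink look-alike is at (110,50). Next I go to view the track.

Request:
{"method": "drive_tool", "body": {
  "plan": [
    {"tx": 0.45, "ty": -1, "tz": 0, "twist": 0.43, "claw": 0},
    {"tx": 0.45, "ty": -1, "tz": 0, "twist": 0.43, "claw": 0},
    {"tx": 0.45, "ty": -1, "tz": 0, "twist": 0.43, "claw": 0},
    {"tx": 0.45, "ty": -1, "tz": 0, "twist": 0.43, "claw": 0},
    {"tx": 0.45, "ty": -1, "tz": 0, "twist": 0.43, "claw": 0},
    {"tx": 0.45, "ty": -1, "tz": 0, "twist": 0.43, "claw": 0},
    {"tx": 0.45, "ty": -1, "tz": 0, "twist": 0.43, "claw": 0},
    {"tx": 0.45, "ty": -1, "tz": 0, "twist": 0.43, "claw": 0}
  ]
}}

```text
time: 2.43
tcp_pos: [0.3727, -0.2211, 0.2314]
orientation: [0.996, 0.085, -0.0, 0.0]
force: [1.0, 0.3, -0.1]
width: 0.0854
grasp_force: 0.0
```

Request:
{"method": "drive_tool", "body": {
  "plan": [
    {"tx": 0.35, "ty": -1, "tz": 0, "twist": 0, "claw": 0},
    {"tx": 0.35, "ty": -1, "tz": 0, "twist": 0, "claw": 0},
    {"tx": 0.35, "ty": -1, "tz": 0, "twist": 0, "claw": 0},
    {"tx": 0.35, "ty": -1, "tz": 0, "twist": 0, "claw": 0},
    {"tx": 0.35, "ty": -1, "tz": 0, "twist": 0, "claw": 0},
    {"tx": 0.35, "ty": -1, "tz": 0, "twist": 0, "claw": 0},
    {"tx": 0.35, "ty": -1, "tz": 0, "twist": 0, "claw": 0},
    {"tx": 0.35, "ty": -1, "tz": 0, "twist": 0, "claw": 0}
  ]
}}

```text
time: 3.1
tcp_pos: [0.4007, -0.0539, 0.2314]
orientation: [0.996, 0.086, 0.0, 0.0]
force: [0.3, -0.7, -0.2]
width: 0.0852
grasp_force: 0.0
```

Request:
{"method": "drive_tool", "body": {
  "plan": [
    {"tx": 0.35, "ty": -1, "tz": 0, "twist": 0, "claw": 0},
    {"tx": 0.35, "ty": -1, "tz": 0, "twist": 0, "claw": 0},
    {"tx": 0.35, "ty": -1, "tz": 0, "twist": 0, "claw": 0},
    {"tx": 0.35, "ty": -1, "tz": 0, "twist": 0, "claw": 0},
    {"tx": 0, "ty": 0, "tz": 0, "twist": 0, "claw": 0},
    {"tx": 0, "ty": 0, "tz": 0, "twist": 0, "claw": 0}
  ]
}}

```text
time: 3.6
tcp_pos: [0.4146, 0.0294, 0.2313]
orientation: [0.996, 0.087, -0.0, 0.0]
force: [0.2, 0.4, 0.3]
width: 0.0853
grasp_force: 0.0
```

```bash
python3 - <<'E'
from bench import *
from h import *
f=shot("wrist","w3");s=sense();print(s["time"],s["tcp_pos"],s["orientation"])
X,H,ok=cloud(f)
lo,hi=[.3,-.2,-.01],[.75,.35,.12]
for nm,h,sa in(("blue",(100,125),110),("red",(0,5),150),("red2",(174,180),150),("orange",(6,16),150),("yellow",(20,32),130)):
    P=sel(X,H,ok,h,sa,40,lo,hi)
    if len(P)>5: print(nm,len(P),rect(P),np.median(P,0).round(3),P[:,2].max().round(3))
P=X[ok&(X[...,2]>.068)&(X[...,2]<.08)&(abs(X[...,0]-.498)<.04)&(abs(X[...,1]-.05)<.05)]
print("paddle top",len(P),rect(P) if len(P)>4 else 0,np.median(P,0))
E
```

```text
3.65 [0.41456755 0.02886518 0.23127714] [ 9.96240504e-01  8.66300473e-02 -8.64061339e-05  2.91685700e-04]
blue 6775 (array([510.8,   4.3]), array([113.5, 398. ]), 9.0) [0.483 0.101 0.011] 0.035
red 360 (array([505.3,  53. ]), array([24. , 14.1]), 13.4) [0.505 0.053 0.073] 0.075
red2 9 (array([509.2,  58.6]), array([11.4, 23. ]), 65.2) [0.515 0.06  0.072] 0.073
orange 146 (array([518.4,  -3.4]), array([41.4, 13.1]), 12.6) [ 0.514 -0.001  0.042] 0.044
yellow 2127 (array([528.8, 107.5]), array([ 47. , 167.9]), 25.8) [0.534 0.094 0.035] 0.038
paddle top 427 (array([505.5,  53.7]), array([25.6, 16. ]), 11.7) [0.50548777 0.05365364 0.07266236]
```

View pics/w3.png

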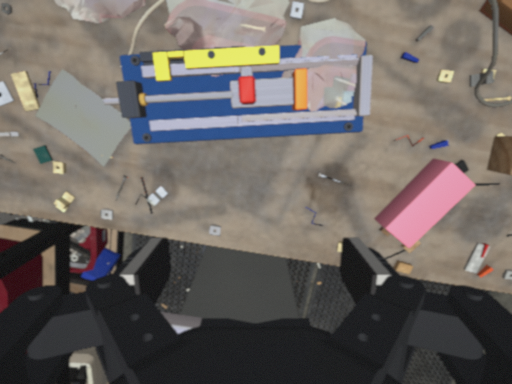

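```bash
python3 - <<'E'
from h import *
X,H,ok=cloud(np.load("w3.npz"))
m=((H[...,0]>100)&(H[...,0]<125)&(H[...,1]>110)&ok&(X[...,2]>.004)&(X[...,2]<.02)).astype(np.uint8)
m=cv2.morphologyEx(m,cv2.MORPH_CLOSE,np.ones((25,25)))
n,L,S,_=cv2.connectedComponentsWithStats(m);k=1+S[1:,4].argmax();print(S[k])
mm=(L==k)&ok&(H[...,0]>100)&(H[...,0]<125)&(H[...,1]>110)&(X[...,2]<.017)&(X[...,2]>.006)
P=X[mm];print(rect(P))
c,wh,a=cv2.minAreaRect(P[:,:2].astype(np.float32)*1000)
# longest straight near edge: min track-x per y-bin
for a0 in (a,):
    r=np.deg2rad(a0);ex=np.array([np.cos(r),np.sin(r)]);ey=np.array([-np.sin(r),np.cos(r)])
    q=P[:,:2]*1000;u,v=q@ex,q@ey
    b=np.arange(v.min()+8,v.max()-8,5);lo=[np.percentile(u[(v>=t)&(v<t+5)],1) for t in b]
    p=np.polyfit(b,lo,1);print("yaw",a0-np.degrees(np.arctan(p[0])))
# track frame
r=np.deg2rad(a);ex=np.array([np.cos(r),np.sin(r)]);ey=np.array([-np.sin(r),np.cos(r)])
o=np.array(c)
for nm,p in(("paddle",(505.5,53.7)),("orange",(518.4,-3.4))):
    d=np.array(p)-o;print(nm,d@ex,d@ey)
# steel stop: z 30-40 near -y end
Q=(X[...,:2]*1000-o);U=Q@ex;V=Q@ey
t=ok&(X[...,2]>.03)&(X[...,2]<.04)&(V<-110)&(V>-150)&(abs(U)<45);print("stop",t.sum(),np.percentile(V[t],[2,50,98]),np.percentile(U[t],[2,98]))
t=ok&(X[...,2]>.038)&(X[...,2]<.05)&(V<-40)&(V>-90)&(abs(U)<35);print("pusher",t.sum(),np.percentile(V[t],[2,50,98]),np.percentile(U[t],[2,50,98]))
E
```

```text
[  120    46   243    97 10356]
(array([504.8,  57.5]), array([101.8, 285.4]), 13.0)
yaw 12.99514510932717
paddle -0.16946271890581646 -3.8768805097246486
orange -0.48992428692263285 -62.41505014615438
stop 751 [-142.00244069 -135.20928026 -129.71031502] [-30.4527597   30.45289823]
pusher 537 [-69.11466741 -62.34533924 -55.862411  ] [-20.47057566   0.0537993   20.30580297]
```

Request:
{"method": "drive_tool", "body": {
  "plan": [
    {"tx": 0, "ty": 0, "tz": 0, "twist": -0.67, "claw": 0},
    {"tx": 0.94, "ty": -0.04, "tz": 1, "twist": 0, "claw": 0},
    {"tx": 0.94, "ty": -0.04, "tz": 1, "twist": 0, "claw": 0},
    {"tx": 0.94, "ty": -0.04, "tz": 1, "twist": 0, "claw": 0},
    {"tx": 0.94, "ty": -0.04, "tz": 1, "twist": 0, "claw": 0},
    {"tx": 0.94, "ty": -0.04, "tz": 1, "twist": 0, "claw": 0},
    {"tx": 0, "ty": 0, "tz": 1, "twist": 0, "claw": 0},
    {"tx": 0, "ty": 0, "tz": 0.5, "twist": 0, "claw": 0}
  ]
}}

```text
time: 4.32
tcp_pos: [0.5046, 0.053, 0.0987]
orientation: [0.994, 0.112, -0.002, -0.0]
force: [-0.5, -0.2, -0.7]
width: 0.0855
grasp_force: 0.0
```

Request:
{"method": "drive_tool", "body": {
  "plan": [
    {"tx": 0, "ty": 0, "tz": 0, "twist": 0, "claw": 0.2},
    {"tx": 0, "ty": 0, "tz": 0, "twist": 0, "claw": 0.2}
  ]
}}

```text
time: 4.48
tcp_pos: [0.5047, 0.0534, 0.1012]
orientation: [0.994, 0.112, -0.001, -0.0]
force: [1.0, 0.5, 0.8]
width: 0.0683
grasp_force: 0.0
```

Request:
{"method": "drive_tool", "body": {
  "plan": [
    {"tx": 0.04, "ty": 0, "tz": 0.8, "twist": 0, "claw": 0.2},
    {"tx": 0, "ty": 0, "tz": 0.8, "twist": 0, "claw": 0.2},
    {"tx": 0, "ty": 0, "tz": 0.7, "twist": 0, "claw": 0.3},
    {"tx": 0, "ty": 0, "tz": 0.5, "twist": 0, "claw": 0.5},
    {"tx": 0, "ty": 0, "tz": 0, "twist": 0, "claw": 0.7},
    {"tx": 0, "ty": 0, "tz": 0, "twist": 0, "claw": 1},
    {"tx": 0, "ty": 0, "tz": 0, "twist": 0, "claw": 1},
    {"tx": 0, "ty": 0, "tz": 0, "twist": 0, "claw": 1}
  ],
  "newtons": 40
}}

```text
time: 5.15
tcp_pos: [0.507, 0.0543, 0.0466]
orientation: [0.994, 0.113, 0.001, 0.0]
force: [-1.1, -1.0, 2.7]
width: 0.0151
grasp_force: 40.9
```

Request:
{"method": "drive_tool", "body": {
  "plan": [
    {"tx": 0, "ty": 0, "tz": 0, "twist": 0, "claw": 1},
    {"tx": 0, "ty": 0, "tz": 0, "twist": 0, "claw": 1}
  ]
}}

```text
time: 5.32
tcp_pos: [0.5071, 0.0543, 0.0465]
orientation: [0.994, 0.113, 0.001, 0.0]
force: [-1.3, 0.1, 6.0]
width: 0.0156
grasp_force: 41.4
```

Request:
{"method": "drive_tool", "body": {
  "plan": [
    {"tx": 0, "ty": -0.3, "tz": 0, "twist": 0, "claw": 1},
    {"tx": 0, "ty": -0.6, "tz": 0, "twist": 0, "claw": 1},
    {"tx": 0, "ty": -0.6, "tz": 0, "twist": 0, "claw": 1},
    {"tx": 0, "ty": -0.6, "tz": 0, "twist": 0, "claw": 1},
    {"tx": 0, "ty": -0.6, "tz": 0, "twist": 0, "claw": 1},
    {"tx": 0, "ty": -0.3, "tz": 0, "twist": 0, "claw": 1},
    {"tx": 0, "ty": -0.2, "tz": 0, "twist": 0, "claw": 1},
    {"tx": 0, "ty": 0, "tz": 0, "twist": 0, "claw": 1}
  ]
}}

```text
time: 5.98
tcp_pos: [0.4933, 0.1162, 0.0466]
orientation: [0.994, 0.114, 0.002, 0.001]
force: [0.9, -7.5, 5.5]
width: 0.0155
grasp_force: 41.3
```

Request:
{"method": "drive_tool", "body": {
  "plan": [
    {"tx": 0, "ty": -0.1, "tz": 0, "twist": 0, "claw": 1},
    {"tx": 0, "ty": 0, "tz": 0, "twist": 0, "claw": 1}
  ]
}}

```text
time: 6.15
tcp_pos: [0.4929, 0.1176, 0.0466]
orientation: [0.994, 0.113, 0.001, 0.001]
force: [-0.4, -8.3, 4.0]
width: 0.0155
grasp_force: 41.3
```

Request:
{"method": "drive_tool", "body": {
  "plan": [
    {"tx": 0, "ty": -0.1, "tz": 0, "twist": 0, "claw": 1},
    {"tx": 0, "ty": 0, "tz": 0, "twist": 0, "claw": 1}
  ]
}}

```text
time: 6.32
tcp_pos: [0.4926, 0.1194, 0.0466]
orientation: [0.994, 0.113, 0.001, 0.002]
force: [0.4, -8.0, 4.7]
width: 0.0155
grasp_force: 41.3
```

Request:
{"method": "drive_tool", "body": {
  "plan": [
    {"tx": 0, "ty": -0.1, "tz": 0, "twist": 0, "claw": 1},
    {"tx": 0, "ty": 0, "tz": 0, "twist": 0, "claw": 1}
  ]
}}

```text
time: 6.48
tcp_pos: [0.4922, 0.1213, 0.0466]
orientation: [0.994, 0.113, 0.002, 0.002]
force: [0.1, -8.3, 4.0]
width: 0.0152
grasp_force: 41.3
```

Request:
{"method": "drive_tool", "body": {
  "plan": [
    {"tx": 0, "ty": -0.1, "tz": 0, "twist": 0, "claw": 1},
    {"tx": 0, "ty": 0, "tz": 0, "twist": 0, "claw": 1}
  ]
}}

```text
time: 6.65
tcp_pos: [0.4917, 0.1232, 0.0466]
orientation: [0.994, 0.113, 0.001, 0.002]
force: [0.5, -8.8, 5.2]
width: 0.0156
grasp_force: 41.3
```

Request:
{"method": "drive_tool", "body": {
  "plan": [
    {"tx": 0, "ty": -0.1, "tz": 0, "twist": 0, "claw": 1},
    {"tx": 0, "ty": 0, "tz": 0, "twist": 0, "claw": 1}
  ]
}}

```text
time: 6.82
tcp_pos: [0.4913, 0.1252, 0.0466]
orientation: [0.994, 0.113, 0.002, 0.002]
force: [-0.2, -7.2, 4.0]
width: 0.0151
grasp_force: 41.3
```

Request:
{"method": "drive_tool", "body": {
  "plan": [
    {"tx": 0, "ty": -0.1, "tz": 0, "twist": 0, "claw": 1},
    {"tx": 0, "ty": 0, "tz": 0, "twist": 0, "claw": 1}
  ]
}}

```text
time: 6.98
tcp_pos: [0.4909, 0.1271, 0.0466]
orientation: [0.994, 0.113, 0.002, 0.002]
force: [0.9, -9.0, 4.8]
width: 0.0154
grasp_force: 41.3
```

Request:
{"method": "drive_tool", "body": {
  "plan": [
    {"tx": 0, "ty": -0.1, "tz": 0, "twist": 0, "claw": 1},
    {"tx": 0, "ty": 0, "tz": 0, "twist": 0, "claw": 1}
  ]
}}

```text
time: 7.15
tcp_pos: [0.4904, 0.129, 0.0466]
orientation: [0.994, 0.113, 0.002, 0.002]
force: [1.6, -7.8, 5.1]
width: 0.0152
grasp_force: 41.3
```

Request:
{"method": "drive_tool", "body": {
  "plan": [
    {"tx": 0, "ty": -0.1, "tz": 0, "twist": 0, "claw": 1},
    {"tx": 0, "ty": 0, "tz": 0, "twist": 0, "claw": 1}
  ]
}}

```text
time: 7.32
tcp_pos: [0.49, 0.131, 0.0466]
orientation: [0.994, 0.113, 0.002, 0.002]
force: [1.1, -8.3, 4.5]
width: 0.0156
grasp_force: 41.3
```

Travel is about 0.079. I carry on.

Request:
{"method": "drive_tool", "body": {
  "plan": [
    {"tx": 0, "ty": -0.1, "tz": 0, "twist": 0, "claw": 1},
    {"tx": 0, "ty": 0, "tz": 0, "twist": 0, "claw": 1}
  ]
}}

```text
time: 7.48
tcp_pos: [0.4898, 0.132, 0.0466]
orientation: [0.994, 0.113, 0.002, 0.002]
force: [1.5, -13.8, 4.2]
width: 0.0152
grasp_force: 41.5
```

Request:
{"method": "drive_tool", "body": {
  "plan": [
    {"tx": 0, "ty": -0.1, "tz": 0, "twist": 0, "claw": 1},
    {"tx": 0, "ty": 0, "tz": 0, "twist": 0, "claw": 1}
  ]
}}

```text
time: 7.65
tcp_pos: [0.4897, 0.1322, 0.0466]
orientation: [0.994, 0.113, 0.002, 0.004]
force: [2.0, -22.2, 3.6]
width: 0.0152
grasp_force: 41.6
```

Request:
{"method": "drive_tool", "body": {
  "plan": [
    {"tx": 0, "ty": 0.2, "tz": 0, "twist": 0, "claw": 1},
    {"tx": 0, "ty": 0, "tz": 0, "twist": 0, "claw": 1},
    {"tx": 0.1, "ty": 0, "tz": 0, "twist": 0, "claw": 1},
    {"tx": 0.1, "ty": 0, "tz": 0, "twist": 0, "claw": 1},
    {"tx": 0, "ty": 0, "tz": 0, "twist": 0, "claw": 1}
  ]
}}

```text
time: 8.07
tcp_pos: [0.4941, 0.1316, 0.0466]
orientation: [0.994, 0.113, 0.002, 0.002]
force: [0.9, -9.3, 4.2]
width: 0.015
grasp_force: 41.6
```

Request:
{"method": "drive_tool", "body": {
  "plan": [
    {"tx": 0.1, "ty": 0, "tz": 0, "twist": 0, "claw": 1},
    {"tx": 0.1, "ty": 0, "tz": 0, "twist": 0, "claw": 1},
    {"tx": 0.08, "ty": 0, "tz": 0, "twist": 0, "claw": 1},
    {"tx": 0, "ty": 0, "tz": 0, "twist": 0, "claw": 1}
  ]
}}

```text
time: 8.4
tcp_pos: [0.4991, 0.1328, 0.0465]
orientation: [0.994, 0.113, 0.001, 0.002]
force: [-0.8, -9.1, 5.8]
width: 0.0153
grasp_force: 42.0
```

Request:
{"method": "drive_tool", "body": {
  "plan": [
    {"tx": 0.06, "ty": 0, "tz": 0, "twist": 0, "claw": 1},
    {"tx": 0, "ty": 0, "tz": 0, "twist": 0, "claw": 1}
  ]
}}

```text
time: 8.57
tcp_pos: [0.4992, 0.133, 0.0465]
orientation: [0.994, 0.113, -0.0, 0.002]
force: [-3.5, -10.5, 10.7]
width: 0.0156
grasp_force: 42.6
```

Request:
{"method": "drive_tool", "body": {
  "plan": [
    {"tx": 0, "ty": 0.1, "tz": 0, "twist": 0, "claw": 1},
    {"tx": 0, "ty": 0.1, "tz": 0, "twist": 0, "claw": 1},
    {"tx": 0, "ty": 0.1, "tz": 0, "twist": 0, "claw": 1},
    {"tx": 0, "ty": 0, "tz": 0, "twist": 0, "claw": 1}
  ]
}}

```text
time: 8.9
tcp_pos: [0.5004, 0.128, 0.0465]
orientation: [0.994, 0.113, -0.0, 0.001]
force: [-4.9, -4.5, 10.3]
width: 0.0153
grasp_force: 42.6
```

Request:
{"method": "drive_tool", "body": {
  "plan": [
    {"tx": 0, "ty": 0.05, "tz": 0, "twist": 0, "claw": 1},
    {"tx": 0, "ty": 0, "tz": 0, "twist": 0, "claw": 1}
  ]
}}

```text
time: 9.07
tcp_pos: [0.5003, 0.1278, 0.0465]
orientation: [0.994, 0.113, -0.0, 0.0]
force: [-5.3, -1.2, 10.5]
width: 0.0153
grasp_force: 42.7
```

Request:
{"method": "drive_tool", "body": {
  "plan": [
    {"tx": 0, "ty": 0, "tz": 0, "twist": 0, "claw": 0.8},
    {"tx": 0, "ty": 0, "tz": 0, "twist": 0, "claw": 0.6},
    {"tx": 0, "ty": 0, "tz": 0, "twist": 0, "claw": 0.4},
    {"tx": 0, "ty": 0, "tz": 0, "twist": 0, "claw": 0.4},
    {"tx": 0, "ty": 0, "tz": -0.5, "twist": 0, "claw": 0.4},
    {"tx": 0, "ty": 0, "tz": -1, "twist": 0, "claw": 0.4},
    {"tx": 0, "ty": 0, "tz": -1, "twist": 0, "claw": 0.4},
    {"tx": 0, "ty": 0, "tz": -1, "twist": 0, "claw": 0.2}
  ]
}}

```text
time: 9.73
tcp_pos: [0.5001, 0.1281, 0.1165]
orientation: [0.994, 0.113, -0.0, -0.0]
force: [-0.1, 0.5, -0.0]
width: 0.062
grasp_force: 0.0
```

Request:
{"method": "drive_tool", "body": {
  "plan": [
    {"tx": -1, "ty": 1, "tz": -1, "twist": 0, "claw": 0},
    {"tx": -1, "ty": 1, "tz": -1, "twist": 0, "claw": 0},
    {"tx": -1, "ty": 1, "tz": -1, "twist": 0, "claw": 0},
    {"tx": -0.5, "ty": 1, "tz": -1, "twist": 0, "claw": 0},
    {"tx": 0, "ty": 1, "tz": -1, "twist": 0, "claw": 0},
    {"tx": 0, "ty": 1, "tz": -1, "twist": 0, "claw": 0}
  ]
}}

```text
time: 10.23
tcp_pos: [0.4584, -0.0055, 0.2372]
orientation: [0.994, 0.113, 0.001, 0.0]
force: [1.1, 0.6, -0.2]
width: 0.0853
grasp_force: 0.0
```

```bash
python3 - <<'E'
from bench import *
from h import *
f=shot("wrist","w4");s=sense();print(s["time"],s["tcp_pos"],s["orientation"],s["joint_pos"].round(3))
X,H,ok=cloud(f)
r=np.deg2rad(13);ex=np.array([np.cos(r),np.sin(r)]);ey=np.array([-np.sin(r),np.cos(r)])
Q=X[...,:2]*1000-[504.8,57.5];U=Q@ex;V=Q@ey
t=ok&(X[...,2]>.065)&(X[...,2]<.08)&(abs(U)<30)&(V>-20)&(V<110);print("paddle",t.sum(),np.median(U[t]),np.median(V[t]))
t=ok&(X[...,2]>.038)&(X[...,2]<.05)&(abs(U)<24)&(V>-80)&(V<40)&(H[...,0]>5)&(H[...,0]<18)&(H[...,1]>130);print("pusher",t.sum(),np.percentile(V[t],[2,50,98]),np.median(U[t]))
v,u=np.where(t);print(u.mean(),v.mean())
im=f["pixels"];cv2.imwrite("pics/w4c.png",im[:, :])
E
```

```text
10.2833 [ 0.46190166 -0.00897081  0.24164663] [0.99368085 0.11214604 0.00384374 0.00261897] [-0.276 -0.096  1.873 -0.002  1.355  1.071]
paddle 427 10.144921797411431 66.73612164394574
pusher 373 [ 2.99786391  9.61383153 15.26335105] -1.8195662608453649
202.03753351206436 124.81501340482573
```

View pics/w4c.png

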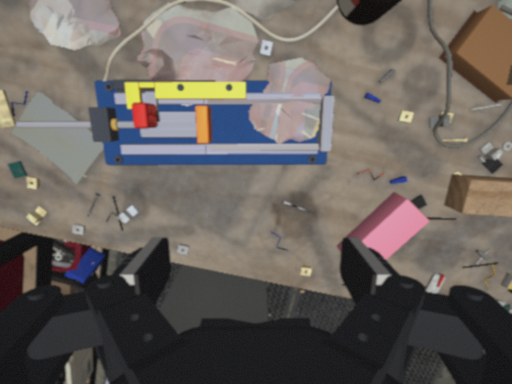

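The picture shows the paddle caught: red at (146,115), shifted to the yellow side, pusher at (203,125), channel in front of it to the stop at (327,125). I check that the translucent-looking patch at (290,100) is not an object in the channel, and plan the swing to the block.

```bash
cat >> h.py <<'E'
def plan(goal,yaw,n,claw=0):
    "rows for straight line to goal (m) with final tool yaw (deg)"
    from bench import sense
    s=sense();p=s["tcp_pos"];q=s["orientation"];y0=2*np.arctan2(q[1],q[0]);y1=np.deg2rad(yaw)
    dw=(y1-y0+np.pi)%(2*np.pi)-np.pi
    d=(np.array(goal)-p)/n
    for i in range(n):
        y=y0+dw*i/n
        print([float(round(a,2)) for a in ((d[0]*np.cos(y)+d[1]*np.sin(y))/.02,(d[0]*np.sin(y)-d[1]*np.cos(y))/.02,-d[2]/.02,-dw/n/.08)])
E
python3 - <<'E'
from h import *
X,H,ok=cloud(np.load("w4.npz"))
r=np.deg2rad(13);ex=np.array([np.cos(r),np.sin(r)]);ey=np.array([-np.sin(r),np.cos(r)])
Q=X[...,:2]*1000-[504.8,57.5];U=Q@ex;V=Q@ey
for a in range(-125,5,20): print(a,[round(float(np.percentile(X[ok&(V>a)&(V<a+20)&(U>b)&(U<b+15),2],95)),3) for b in range(-60,75,15)])
plan([.498,-.324,.16],99.6,19)
E
```

```text
-125 [0.324, 0.022, 0.028, 0.019, 0.025, 0.027, 0.027, 0.02, 0.018]
-105 [0.317, 0.321, 0.028, 0.02, 0.025, 0.028, 0.027, 0.02, 0.019]
-85 [0.33, 0.337, 0.027, 0.019, 0.023, 0.027, 0.026, 0.019, 0.016]
-65 [0.33, 0.338, 0.027, 0.017, 0.022, 0.028, 0.026, 0.012, 0.011]
-45 [0.329, 0.338, 0.028, 0.012, 0.012, 0.034, 0.036, 0.035, 0.023]
-25 [0.328, 0.329, 0.027, 0.012, 0.012, 0.034, 0.038, 0.035, 0.027]
-5 [0.324, 0.228, 0.043, 0.043, 0.043, 0.043, 0.036, 0.035, 0.026]
[-0.09, 0.83, 0.21, -1.0]
[-0.16, 0.82, 0.21, -1.0]
[-0.22, 0.8, 0.21, -1.0]
[-0.29, 0.78, 0.21, -1.0]
[-0.35, 0.76, 0.21, -1.0]
[-0.41, 0.73, 0.21, -1.0]
[-0.46, 0.69, 0.21, -1.0]
[-0.52, 0.65, 0.21, -1.0]
[-0.57, 0.61, 0.21, -1.0]
[-0.61, 0.56, 0.21, -1.0]
[-0.66, 0.51, 0.21, -1.0]
[-0.7, 0.46, 0.21, -1.0]
[-0.73, 0.4, 0.21, -1.0]
[-0.76, 0.34, 0.21, -1.0]
[-0.79, 0.28, 0.21, -1.0]
[-0.81, 0.22, 0.21, -1.0]
[-0.82, 0.15, 0.21, -1.0]
[-0.83, 0.09, 0.21, -1.0]
[-0.83, 0.02, 0.21, -1.0]
```

The bed reads 8–13 mm high in the patch area, so I look closer before going on.

```bash
python3 - <<'E'
from h import *
a=np.load("w4.npz");X,H,ok=cloud(a)
z=np.clip(X[...,2]*1000*5,0,255).astype(np.uint8)
A=cv2.resize(a["pixels"][50:180,200:360],(400,325),interpolation=3);B=cv2.resize(cv2.applyColorMap(z,cv2.COLORMAP_JET)[50:180,200:360],(400,325),interpolation=0)
s=np.load("side0.npz");Xs,_,_=cloud(s);S=cv2.resize(s["pixels"][150:250,150:310],(400,250),interpolation=3)
s2=np.load("scene0.npz");S2=cv2.resize(s2["pixels"][155:225,190:302],(400,250),interpolation=3)
cv2.imwrite("pics/cmp.png",np.vstack([np.hstack([A,B]),np.hstack([S,S2])]))
r=np.deg2rad(13);ex=np.array([np.cos(r),np.sin(r)]);ey=np.array([-np.sin(r),np.cos(r)])
for n in("w3","w4"):
    X,H,ok=cloud(np.load(n+".npz"));Q=X[...,:2]*1000-[504.8,57.5];U=Q@ex;V=Q@ey
    m=ok&(H[...,1]<60)&(X[...,2]>.014)&(X[...,2]<.05)&(U>-20)&(U<90)&(V>-130)&(V<-40)
    print(n,[[round(float(np.median(X[ok&(abs(V-v)<8)&(abs(U-u)<8),2])),3) for u in (-15,0,15,35,55,70,85,100)] for v in(-120,-100,-80,-60,-40)])
E
```

```text
w3 [[0.013, 0.018, 0.023, 0.021, 0.018, 0.012, -0.001, -0.001], [0.015, 0.02, 0.025, 0.021, 0.018, 0.013, -0.001, -0.001], [0.014, 0.018, 0.022, 0.021, 0.017, 0.012, -0.001, -0.001], [0.041, 0.042, 0.041, 0.021, 0.0, -0.001, 0.001, 0.004], [0.024, 0.026, 0.025, 0.034, 0.011, 0.014, 0.015, 0.015]]
w4 [[0.012, 0.018, 0.023, 0.021, 0.018, 0.011, -0.001, -0.001], [0.015, 0.02, 0.025, 0.021, 0.018, 0.012, -0.001, -0.001], [0.014, 0.018, 0.022, 0.021, 0.017, 0.011, -0.001, -0.0], [0.011, 0.017, 0.02, 0.021, 0.0, -0.001, 0.0, -0.0], [0.011, 0.011, 0.011, 0.033, 0.011, 0.014, 0.016, 0.015]]
```

View pics/cmp.png

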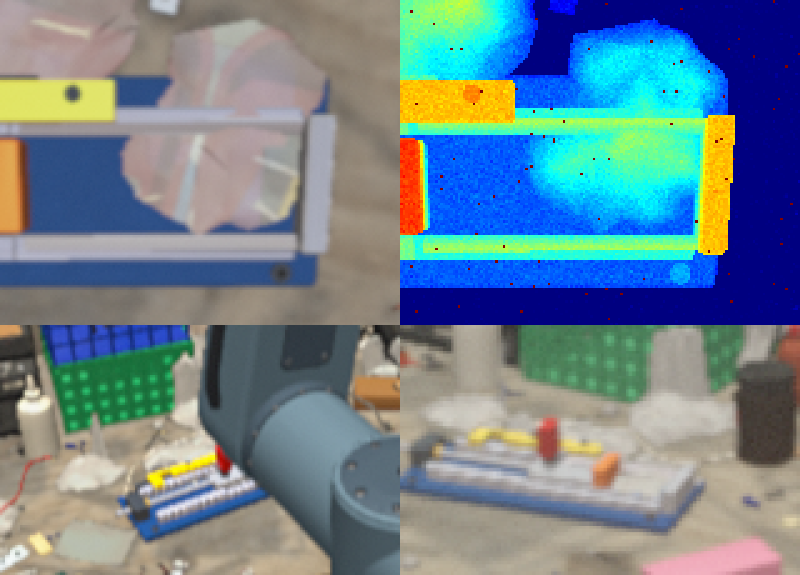

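The patch is a low sawdust-like mound, visible at top left (220,140) with the walls poking through it. It isn't a listed item and looks like set dressing. I go on and will feel for it when laying the block. Now to the block.

Request:
{"method": "drive_tool", "body": {
  "plan": [
    {"tx": -0.1, "ty": 0.83, "tz": 0.2, "twist": -1, "claw": 0},
    {"tx": -0.16, "ty": 0.82, "tz": 0.2, "twist": -1, "claw": 0},
    {"tx": -0.22, "ty": 0.8, "tz": 0.2, "twist": -1, "claw": 0},
    {"tx": -0.3, "ty": 0.78, "tz": 0.2, "twist": -1, "claw": 0},
    {"tx": -0.35, "ty": 0.76, "tz": 0.2, "twist": -1, "claw": 0},
    {"tx": -0.4, "ty": 0.73, "tz": 0.2, "twist": -1, "claw": 0},
    {"tx": -0.46, "ty": 0.7, "tz": 0.2, "twist": -1, "claw": 0},
    {"tx": -0.52, "ty": 0.65, "tz": 0.2, "twist": -1, "claw": 0}
  ]
}}

```text
time: 10.95
tcp_pos: [0.4743, -0.138, 0.2036]
orientation: [0.907, 0.421, 0.0, 0.0]
force: [-0.2, -0.5, -0.6]
width: 0.0859
grasp_force: 0.0
```

Request:
{"method": "drive_tool", "body": {
  "plan": [
    {"tx": -0.57, "ty": 0.6, "tz": 0.2, "twist": -1, "claw": 0},
    {"tx": -0.6, "ty": 0.56, "tz": 0.2, "twist": -1, "claw": 0},
    {"tx": -0.66, "ty": 0.5, "tz": 0.2, "twist": -1, "claw": 0},
    {"tx": -0.7, "ty": 0.46, "tz": 0.2, "twist": -1, "claw": 0},
    {"tx": -0.73, "ty": 0.4, "tz": 0.2, "twist": -1, "claw": 0},
    {"tx": -0.76, "ty": 0.34, "tz": 0.2, "twist": -1, "claw": 0},
    {"tx": -0.79, "ty": 0.28, "tz": 0.2, "twist": -1, "claw": 0},
    {"tx": -0.8, "ty": 0.2, "tz": 0.2, "twist": -1, "claw": 0}
  ]
}}

```text
time: 11.62
tcp_pos: [0.4893, -0.2699, 0.1715]
orientation: [0.728, 0.685, 0.0, 0.0]
force: [0.7, -0.1, 1.1]
width: 0.0854
grasp_force: 0.0
```

Request:
{"method": "drive_tool", "body": {
  "plan": [
    {"tx": -0.82, "ty": 0.15, "tz": 0.2, "twist": -1, "claw": 0},
    {"tx": -0.83, "ty": 0.1, "tz": 0.2, "twist": -1, "claw": 0},
    {"tx": -0.83, "ty": 0, "tz": 0.2, "twist": -1, "claw": 0},
    {"tx": 0, "ty": 0, "tz": 0, "twist": 0, "claw": 0},
    {"tx": 0, "ty": 0, "tz": 0, "twist": 0, "claw": 0}
  ]
}}

```text
time: 12.03
tcp_pos: [0.4948, -0.3191, 0.1593]
orientation: [0.644, 0.765, 0.0, -0.0]
force: [0.1, 0.2, -0.4]
width: 0.0852
grasp_force: 0.0
```

```bash
python3 - <<'E'
from bench import *
from h import *
f=shot("wrist","w5");s=sense();print(s["time"],s["tcp_pos"],s["orientation"],s["joint_pos"].round(3))
X,H,ok=cloud(f);m=ok&(X[...,2]>.033)&(X[...,2]<.043)&(X[...,0]>.4)&(X[...,0]<.6)&(X[...,1]<-.24)&(X[...,1]>-.42)
P=X[m];print(len(P),rect(P),np.median(P,0))
v,u=np.where(m);print(u.min(),u.max(),v.min(),v.max())
plan([.498,-.324,.10],99.6,3)
E
```

```text
12.0833 [ 0.49481227 -0.31841674  0.15935932] [ 6.43383600e-01  7.65543848e-01  1.97093656e-04 -3.47167633e-04] [-0.774  0.283  1.636  0.     1.223 -0.947]
5124 (array([ 498.2, -324. ]), array([ 45.1, 109.5]), 9.0) [ 0.4977433  -0.31932714  0.03706695]
234 282 136 246
[-0.1, 0.04, 0.99, 0.02]
[-0.1, 0.04, 0.99, 0.02]
[-0.1, 0.04, 0.99, 0.02]
```

Request:
{"method": "drive_tool", "body": {
  "plan": [
    {"tx": -0.1, "ty": 0.04, "tz": 1, "twist": 0.1, "claw": 0},
    {"tx": -0.1, "ty": 0.04, "tz": 1, "twist": 0, "claw": 0},
    {"tx": -0.1, "ty": 0.04, "tz": 1, "twist": 0, "claw": 0},
    {"tx": 0, "ty": 0, "tz": 1, "twist": 0, "claw": 0},
    {"tx": 0, "ty": 0, "tz": 1, "twist": 0, "claw": 0},
    {"tx": 0, "ty": 0, "tz": 0.8, "twist": 0, "claw": 0},
    {"tx": 0, "ty": 0, "tz": 0.7, "twist": 0, "claw": 0},
    {"tx": 0, "ty": 0, "tz": 0.5, "twist": 0, "claw": 0}
  ]
}}

```text
time: 12.75
tcp_pos: [0.4981, -0.3231, 0.0182]
orientation: [0.646, 0.764, 0.0, -0.001]
force: [-0.9, 0.4, 0.3]
width: 0.0856
grasp_force: 0.0
```

Request:
{"method": "drive_tool", "body": {
  "plan": [
    {"tx": 0, "ty": 0, "tz": 0, "twist": 0, "claw": 0.25},
    {"tx": 0, "ty": 0, "tz": 0, "twist": 0, "claw": 0.4}
  ]
}}

```text
time: 12.92
tcp_pos: [0.4984, -0.324, 0.0193]
orientation: [0.646, 0.764, 0.0, -0.0]
force: [0.4, 0.7, -0.5]
width: 0.0642
grasp_force: 0.0
```

Request:
{"method": "drive_tool", "body": {
  "plan": [
    {"tx": 0, "ty": 0, "tz": 0.08, "twist": 0, "claw": 0.5},
    {"tx": 0, "ty": 0, "tz": 0, "twist": 0, "claw": 1},
    {"tx": 0, "ty": 0, "tz": 0, "twist": 0, "claw": 1},
    {"tx": 0, "ty": 0, "tz": 0, "twist": 0, "claw": 1},
    {"tx": 0, "ty": 0, "tz": 0, "twist": 0, "claw": 1},
    {"tx": 0, "ty": 0, "tz": 0, "twist": 0, "claw": 1}
  ],
  "newtons": 50
}}

```text
time: 13.42
tcp_pos: [0.4991, -0.3251, 0.019]
orientation: [0.646, 0.764, -0.0, 0.001]
force: [1.8, 0.1, 5.8]
width: 0.0437
grasp_force: 53.5
```

Request:
{"method": "drive_tool", "body": {
  "plan": [
    {"tx": 0, "ty": 0, "tz": -0.3, "twist": 0, "claw": 1},
    {"tx": 0, "ty": 0, "tz": -0.8, "twist": 0, "claw": 1},
    {"tx": 0, "ty": 0, "tz": -1, "twist": 0, "claw": 1},
    {"tx": 0, "ty": 0, "tz": -1, "twist": 0, "claw": 1},
    {"tx": 0, "ty": 0, "tz": -1, "twist": 0, "claw": 1},
    {"tx": 0, "ty": 0, "tz": -1, "twist": 0, "claw": 1},
    {"tx": 0, "ty": 0, "tz": -1, "twist": 0, "claw": 1},
    {"tx": 0, "ty": 0, "tz": 0, "twist": 0, "claw": 1}
  ]
}}

```text
time: 14.08
tcp_pos: [0.5001, -0.3261, 0.1442]
orientation: [0.645, 0.764, -0.0, 0.003]
force: [-0.4, -1.4, -1.2]
width: 0.0436
grasp_force: 52.8
```

```bash
python3 - <<'E'
from bench import *
from h import *
s=sense();print(s["tcp_pos"],s["force"],s["width"],s["grasp_force"])
r=np.deg2rad(13);ey=np.array([-np.sin(r),np.cos(r)]);g=np.array([.5048,.0575])-.061*ey;print(g)
# block grasp offset vs tcp
print(.4982-.4984)
plan([*g,.13],103,20)
E
```

```text
[ 0.50005424 -0.32611528  0.14418371] [-0.42901654 -1.41832208 -1.22523069] 0.043635551416639454 52.8115850687027
[ 0.51852201 -0.00193657]
-0.00020000000000003348
[0.79, 0.18, 0.04, -0.04]
[0.79, 0.18, 0.04, -0.04]
[0.79, 0.19, 0.04, -0.04]
[0.79, 0.19, 0.04, -0.04]
[0.79, 0.19, 0.04, -0.04]
[0.79, 0.19, 0.04, -0.04]
[0.79, 0.19, 0.04, -0.04]
[0.79, 0.2, 0.04, -0.04]
[0.79, 0.2, 0.04, -0.04]
[0.79, 0.2, 0.04, -0.04]
[0.79, 0.2, 0.04, -0.04]
[0.79, 0.21, 0.04, -0.04]
[0.78, 0.21, 0.04, -0.04]
[0.78, 0.21, 0.04, -0.04]
[0.78, 0.21, 0.04, -0.04]
[0.78, 0.22, 0.04, -0.04]
[0.78, 0.22, 0.04, -0.04]
[0.78, 0.22, 0.04, -0.04]
[0.78, 0.22, 0.04, -0.04]
[0.78, 0.22, 0.04, -0.04]
```

Request:
{"method": "drive_tool", "body": {
  "plan": [
    {"tx": 0.5, "ty": 0.12, "tz": 0, "twist": -0.04, "claw": 1},
    {"tx": 0.8, "ty": 0.18, "tz": 0, "twist": -0.04, "claw": 1},
    {"tx": 0.8, "ty": 0.19, "tz": 0, "twist": -0.04, "claw": 1},
    {"tx": 0.8, "ty": 0.19, "tz": 0, "twist": -0.04, "claw": 1},
    {"tx": 0.8, "ty": 0.19, "tz": 0, "twist": -0.04, "claw": 1},
    {"tx": 0.8, "ty": 0.19, "tz": 0, "twist": -0.04, "claw": 1},
    {"tx": 0.8, "ty": 0.2, "tz": 0, "twist": -0.04, "claw": 1},
    {"tx": 0.8, "ty": 0.2, "tz": 0, "twist": -0.04, "claw": 1}
  ]
}}

```text
time: 14.75
tcp_pos: [0.5052, -0.1968, 0.1394]
orientation: [0.635, 0.772, 0.0, -0.0]
force: [0.5, 0.1, -1.0]
width: 0.044
grasp_force: 52.8
```

Request:
{"method": "drive_tool", "body": {
  "plan": [
    {"tx": 0.8, "ty": 0.2, "tz": 0, "twist": -0.04, "claw": 1},
    {"tx": 0.8, "ty": 0.2, "tz": 0, "twist": -0.04, "claw": 1},
    {"tx": 0.8, "ty": 0.2, "tz": 0, "twist": -0.04, "claw": 1},
    {"tx": 0.8, "ty": 0.2, "tz": 0, "twist": -0.04, "claw": 1},
    {"tx": 0.8, "ty": 0.21, "tz": 0, "twist": -0.04, "claw": 1},
    {"tx": 0.8, "ty": 0.21, "tz": 0, "twist": -0.04, "claw": 1},
    {"tx": 0.8, "ty": 0.21, "tz": 0, "twist": -0.04, "claw": 1},
    {"tx": 0.8, "ty": 0.22, "tz": 0, "twist": -0.04, "claw": 1}
  ]
}}

```text
time: 15.42
tcp_pos: [0.5112, -0.065, 0.1395]
orientation: [0.625, 0.78, -0.0, -0.0]
force: [0.3, 0.9, -1.3]
width: 0.0439
grasp_force: 52.8
```

Request:
{"method": "drive_tool", "body": {
  "plan": [
    {"tx": 0.8, "ty": 0.22, "tz": 0, "twist": -0.04, "claw": 1},
    {"tx": 0.8, "ty": 0.22, "tz": 0, "twist": -0.04, "claw": 1},
    {"tx": 0.7, "ty": 0.22, "tz": 0, "twist": -0.04, "claw": 1},
    {"tx": 0.4, "ty": 0.22, "tz": 0, "twist": -0.04, "claw": 1},
    {"tx": 0, "ty": 0, "tz": 0, "twist": 0, "claw": 1},
    {"tx": 0, "ty": 0, "tz": 0, "twist": 0, "claw": 1}
  ]
}}

```text
time: 15.92
tcp_pos: [0.5168, -0.0099, 0.1397]
orientation: [0.62, 0.785, -0.0, 0.0]
force: [0.0, -0.6, -1.8]
width: 0.0441
grasp_force: 52.8
```

```bash
python3 - <<'E'
from bench import *
from h import *
f=shot("wrist","w6");s=sense();print(s["time"],s["tcp_pos"],s["orientation"],s["force"])
X,H,ok=cloud(f)
r=np.deg2rad(13);ex=np.array([np.cos(r),np.sin(r)]);ey=np.array([-np.sin(r),np.cos(r)])
Q=X[...,:2]*1000-[504.8,57.5];U=Q@ex;V=Q@ey
t=s["tcp_pos"]
m=ok&(X[...,2]>t[2]+.008)&(X[...,2]<t[2]+.028)&(abs(X[...,0]-t[0])<.09)&(abs(X[...,1]-t[1])<.09)&(H[...,0]>8)&(H[...,0]<25)&(H[...,1]>50)
P=X[m];print(len(P),rect(P),np.median(P,0));v,u=np.where(m);print(u.min(),u.max(),v.min(),v.max())
plan([.5185,-.0019,.10],103,3)
E
```

```text
15.9667 [ 0.51688981 -0.01053162  0.13968392] [ 6.20467480e-01  7.84232147e-01 -1.51070939e-04  1.53579363e-04] [-0.17195332 -0.78560187 -0.60190904]
17179 (array([ 5.149e+02, -3.000e-01]), array([47.1, 92.5]), 13.3) [0.51353377 0.00648453 0.15777539]
204 306 139 322
[0.13, 0.06, 0.66, 0.02]
[0.13, 0.06, 0.66, 0.02]
[0.13, 0.06, 0.66, 0.02]
```

View pics/w6.png

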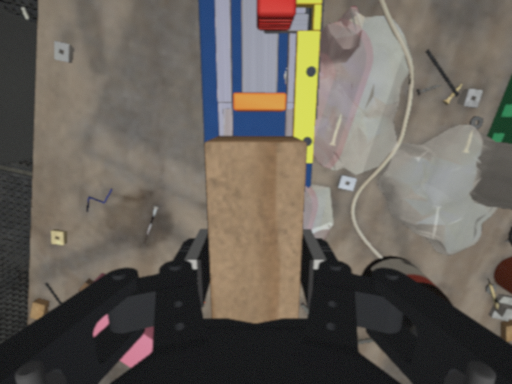

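The block hangs straight along the track: top at (255,230), pusher ahead at (260,101), paddle still caught at (276,12). I shift it onto the centreline and lower it.

Request:
{"method": "drive_tool", "body": {
  "plan": [
    {"tx": 0.15, "ty": 0.09, "tz": 0.5, "twist": 0, "claw": 1},
    {"tx": 0.15, "ty": 0.08, "tz": 0.8, "twist": 0, "claw": 1},
    {"tx": 0, "ty": 0, "tz": 0.9, "twist": 0, "claw": 1},
    {"tx": 0, "ty": 0, "tz": 0.8, "twist": 0, "claw": 1},
    {"tx": 0, "ty": 0, "tz": 0.6, "twist": 0, "claw": 1},
    {"tx": 0, "ty": 0, "tz": 0.4, "twist": 0, "claw": 1},
    {"tx": 0, "ty": 0, "tz": 0, "twist": 0, "claw": 1},
    {"tx": 0, "ty": 0, "tz": 0, "twist": 0, "claw": 1}
  ]
}}

```text
time: 16.63
tcp_pos: [0.5187, -0.0042, 0.0594]
orientation: [0.621, 0.784, -0.0, -0.0]
force: [0.4, -0.1, -1.6]
width: 0.044
grasp_force: 52.7
```

```bash
python3 - <<'E'
from bench import *
import numpy as np
s=sense();t=s["tcp_pos"];r=np.deg2rad(13);d=(t[:2]-[.5048,.0575])*1000
print(t,"U",d@[np.cos(r),np.sin(r)],"V",d@[-np.sin(r),np.cos(r)],s["force"],np.degrees(2*np.arctan2(s["orientation"][1],s["orientation"][0])))
E
```

```text
[ 0.51872141 -0.00418511  0.05939139] U -0.3115279161592815 V -63.23576245782199 [ 0.44365928 -0.07953829 -1.55576364] 103.22738647427822
```

Request:
{"method": "drive_tool", "body": {
  "plan": [
    {"tx": 0, "ty": 0.01, "tz": 0.4, "twist": 0, "claw": 1},
    {"tx": 0, "ty": 0, "tz": 0.4, "twist": 0, "claw": 1},
    {"tx": 0, "ty": 0, "tz": 0.2, "twist": 0, "claw": 1},
    {"tx": 0, "ty": 0, "tz": 0, "twist": 0, "claw": 1}
  ]
}}

```text
time: 16.97
tcp_pos: [0.5182, -0.0037, 0.0386]
orientation: [0.621, 0.784, -0.0, -0.001]
force: [0.2, -0.1, -1.3]
width: 0.0439
grasp_force: 52.8
```

Request:
{"method": "drive_tool", "body": {
  "plan": [
    {"tx": 0, "ty": 0, "tz": 0.1, "twist": 0, "claw": 1},
    {"tx": 0, "ty": 0, "tz": 0.1, "twist": 0, "claw": 1},
    {"tx": 0, "ty": 0, "tz": 0, "twist": 0, "claw": 1}
  ]
}}

```text
time: 17.22
tcp_pos: [0.519, -0.0039, 0.0355]
orientation: [0.621, 0.784, -0.0, -0.0]
force: [-1.1, 0.4, -1.3]
width: 0.044
grasp_force: 52.8
```

Request:
{"method": "drive_tool", "body": {
  "plan": [
    {"tx": 0, "ty": 0, "tz": 0.1, "twist": 0, "claw": 1},
    {"tx": 0, "ty": 0, "tz": 0.1, "twist": 0, "claw": 1},
    {"tx": 0, "ty": 0, "tz": 0, "twist": 0, "claw": 1}
  ]
}}

```text
time: 17.47
tcp_pos: [0.5188, -0.0038, 0.0314]
orientation: [0.621, 0.784, -0.0, -0.0]
force: [0.7, 0.7, -0.9]
width: 0.0436
grasp_force: 52.8
```

Request:
{"method": "drive_tool", "body": {
  "plan": [
    {"tx": 0, "ty": 0, "tz": 0.05, "twist": 0, "claw": 1},
    {"tx": 0, "ty": 0, "tz": 0, "twist": 0, "claw": 1}
  ]
}}

```text
time: 17.63
tcp_pos: [0.5192, -0.0039, 0.031]
orientation: [0.621, 0.784, 0.0, 0.0]
force: [-0.5, -0.6, 1.4]
width: 0.0438
grasp_force: 53.0
```

Request:
{"method": "drive_tool", "body": {
  "plan": [
    {"tx": 0, "ty": 0, "tz": 0, "twist": 0, "claw": 0.4},
    {"tx": 0, "ty": 0, "tz": 0, "twist": 0, "claw": 0.3},
    {"tx": 0, "ty": 0, "tz": 0, "twist": 0, "claw": 0.25},
    {"tx": 0, "ty": 0, "tz": -0.3, "twist": 0, "claw": 0.2},
    {"tx": 0, "ty": 0, "tz": -1, "twist": 0, "claw": 0.2},
    {"tx": 0, "ty": 0, "tz": -1, "twist": 0, "claw": 0.2},
    {"tx": 0, "ty": 0, "tz": -1, "twist": 0, "claw": 0.2},
    {"tx": 0, "ty": 0, "tz": -1, "twist": 0, "claw": 0.2}
  ]
}}

```text
time: 18.3
tcp_pos: [0.519, -0.0039, 0.118]
orientation: [0.621, 0.784, 0.0, 0.0]
force: [-0.9, -0.3, -0.7]
width: 0.0684
grasp_force: 0.0
```

Request:
{"method": "drive_tool", "body": {
  "plan": [
    {"tx": 0, "ty": -0.5, "tz": -1, "twist": 1, "claw": 0.2},
    {"tx": 0, "ty": -0.8, "tz": -1, "twist": 1, "claw": 0.2},
    {"tx": 0, "ty": -1, "tz": -1, "twist": 1, "claw": 0.2},
    {"tx": 0, "ty": -1, "tz": -1, "twist": 1, "claw": 0.2},
    {"tx": 0, "ty": 0, "tz": -1, "twist": 1, "claw": 0.2},
    {"tx": 0, "ty": 0, "tz": 0, "twist": 1, "claw": 0.2},
    {"tx": 0, "ty": 0, "tz": 0, "twist": 1, "claw": 0.2},
    {"tx": 0, "ty": 0, "tz": 0, "twist": 1, "claw": 0.2}
  ]
}}

```text
time: 18.97
tcp_pos: [0.4538, -0.01, 0.2179]
orientation: [0.837, 0.547, 0.001, 0.001]
force: [-0.2, -0.3, -0.1]
width: 0.0683
grasp_force: 0.0
```

```bash
python3 - <<'E'
from bench import *
from h import *
f=shot("wrist","w7");s=sense();print(s["time"],s["tcp_pos"],s["force"])
X,H,ok=cloud(f)
r=np.deg2rad(13);ex=np.array([np.cos(r),np.sin(r)]);ey=np.array([-np.sin(r),np.cos(r)])
Q=X[...,:2]*1000-[504.8,57.5];U=Q@ex;V=Q@ey
t=ok&(X[...,2]>.065)&(X[...,2]<.08)&(abs(U)<30)&(V>-20)&(V<110);print("paddle",t.sum(),np.median(U[t]),np.median(V[t]),np.median(X[t],0))
t=ok&(X[...,2]>.044)&(X[...,2]<.056)&(abs(U)<35)&(V>-140)&(V<0)
P=X[t];print("block",len(P),np.percentile(V[t],[1,50,99]),np.percentile(U[t],[1,50,99]),np.percentile(P[:,2],[5,50,95]),rect(P))
p=np.array([.5048,.0575])+.0099*ex+.070*ey;print(p)
plan([*p,.12],13,11)
E
```

```text
19.0167 [ 0.45361425 -0.00987072  0.21755314] [0.22419875 0.00400272 0.44853575]
paddle 596 9.346225978295493 67.61322952247036 [0.49863426 0.12552559 0.07254883]
block 4172 [-115.03470997  -58.70088698   -8.03374215] [-21.87671748   0.34757849  21.98692978] [0.04782691 0.04907842 0.0502971 ] (array([518.9,  -2.9]), array([ 44.9, 109.8]), 12.9)
[0.49869969 0.12793292]
[0.66, -0.07, 0.44, 1.05]
[0.65, -0.12, 0.44, 1.05]
[0.64, -0.18, 0.44, 1.05]
[0.62, -0.23, 0.44, 1.05]
[0.6, -0.28, 0.44, 1.05]
[0.57, -0.33, 0.44, 1.05]
[0.54, -0.38, 0.44, 1.05]
[0.51, -0.42, 0.44, 1.05]
[0.47, -0.46, 0.44, 1.05]
[0.43, -0.5, 0.44, 1.05]
[0.39, -0.53, 0.44, 1.05]
```

View pics/w7.png

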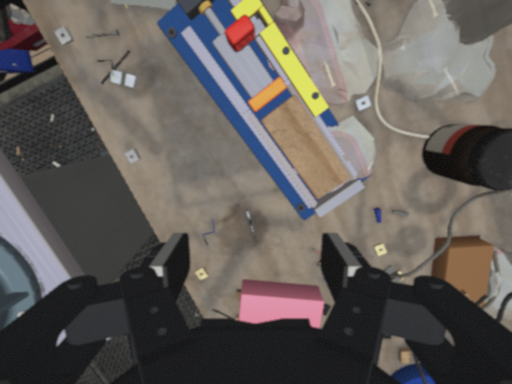

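The block lies flat in the channel at (310,145), between pusher (268,95) and stop (340,195), and the paddle at (240,33) is still caught. Back to the paddle.

Request:
{"method": "drive_tool", "body": {
  "plan": [
    {"tx": 0.66, "ty": -0.08, "tz": 0.3, "twist": 0.97, "claw": 0.2},
    {"tx": 0.65, "ty": -0.12, "tz": 0.3, "twist": 0.97, "claw": 0.2},
    {"tx": 0.64, "ty": -0.18, "tz": 0.3, "twist": 0.97, "claw": 0.2},
    {"tx": 0.62, "ty": -0.23, "tz": 0.4, "twist": 0.97, "claw": 0.2},
    {"tx": 0.6, "ty": -0.28, "tz": 0.4, "twist": 0.97, "claw": 0.2},
    {"tx": 0.57, "ty": -0.33, "tz": 0.4, "twist": 0.97, "claw": 0.2},
    {"tx": 0.54, "ty": -0.38, "tz": 0.4, "twist": 0.97, "claw": 0.2},
    {"tx": 0.5, "ty": -0.42, "tz": 0.5, "twist": 0.97, "claw": 0.2}
  ]
}}

```text
time: 19.68
tcp_pos: [0.4831, 0.0924, 0.1569]
orientation: [0.964, 0.267, 0.0, 0.0]
force: [0.1, 0.0, -0.7]
width: 0.0685
grasp_force: 0.0
```

Request:
{"method": "drive_tool", "body": {
  "plan": [
    {"tx": 0.47, "ty": -0.46, "tz": 0.5, "twist": 0.97, "claw": 0.2},
    {"tx": 0.43, "ty": -0.5, "tz": 0.5, "twist": 0.97, "claw": 0.2},
    {"tx": 0.4, "ty": -0.53, "tz": 0.5, "twist": 0.97, "claw": 0.2},
    {"tx": 0, "ty": 0, "tz": 0, "twist": 0.8, "claw": 0.2},
    {"tx": 0, "ty": 0, "tz": 0, "twist": 0, "claw": 0.2},
    {"tx": 0, "ty": 0, "tz": 0, "twist": 0, "claw": 0.2}
  ]
}}

```text
time: 20.18
tcp_pos: [0.4927, 0.1302, 0.1268]
orientation: [0.992, 0.124, -0.0, 0.0]
force: [0.2, 0.9, -0.4]
width: 0.0681
grasp_force: 0.0
```

```bash
python3 - <<'E'
from bench import *
from h import *
s=sense();print(s["time"],s["tcp_pos"],np.degrees(2*np.arctan2(s["orientation"][1],s["orientation"][0])))
plan([.4995,.1272,.046],13,1)
E
```

```text
20.1833 [0.49266145 0.13016943 0.12683085] 14.215712102038278
[0.29, 0.23, 4.04, 0.27]
```

Request:
{"method": "drive_tool", "body": {
  "plan": [
    {"tx": 0.29, "ty": 0.23, "tz": 0.5, "twist": 0.27, "claw": 0.2},
    {"tx": 0, "ty": 0, "tz": 1, "twist": 0, "claw": 0.2},
    {"tx": 0, "ty": 0, "tz": 1, "twist": 0, "claw": 0.2},
    {"tx": 0, "ty": 0, "tz": 0.9, "twist": 0, "claw": 0.2},
    {"tx": 0, "ty": 0, "tz": 0.6, "twist": 0, "claw": 0.3},
    {"tx": 0, "ty": 0, "tz": 0, "twist": 0, "claw": 0.4},
    {"tx": 0, "ty": 0, "tz": 0, "twist": 0, "claw": 0.6},
    {"tx": 0, "ty": 0, "tz": 0, "twist": 0, "claw": 0.7}
  ]
}}

```text
time: 20.85
tcp_pos: [0.5003, 0.1269, 0.0478]
orientation: [0.994, 0.112, 0.001, 0.0]
force: [-0.2, -0.5, 1.4]
width: 0.0277
grasp_force: 0.0
```

Request:
{"method": "drive_tool", "body": {
  "plan": [
    {"tx": 0, "ty": 0, "tz": 0, "twist": 0, "claw": 0.8},
    {"tx": 0, "ty": 0, "tz": 0, "twist": 0, "claw": 1},
    {"tx": 0, "ty": 0, "tz": 0, "twist": 0, "claw": 1},
    {"tx": 0, "ty": 0, "tz": 0, "twist": 0, "claw": 1}
  ],
  "newtons": 40
}}

```text
time: 21.18
tcp_pos: [0.5004, 0.1277, 0.0482]
orientation: [0.994, 0.112, 0.001, -0.0]
force: [-1.3, 3.5, 6.2]
width: 0.0154
grasp_force: 40.4
```

Request:
{"method": "drive_tool", "body": {
  "plan": [
    {"tx": 0, "ty": -0.15, "tz": 0, "twist": 0, "claw": 1},
    {"tx": 0, "ty": -0.15, "tz": 0, "twist": 0, "claw": 1},
    {"tx": 0, "ty": 0, "tz": 0, "twist": 0, "claw": 1},
    {"tx": 0, "ty": 0, "tz": 0, "twist": 0, "claw": 1}
  ]
}}

```text
time: 21.52
tcp_pos: [0.4996, 0.1311, 0.0482]
orientation: [0.994, 0.112, 0.001, 0.002]
force: [-0.3, -8.3, 6.0]
width: 0.0157
grasp_force: 40.3
```

Request:
{"method": "drive_tool", "body": {
  "plan": [
    {"tx": -0.1, "ty": 0, "tz": 0, "twist": 0, "claw": 1},
    {"tx": -0.1, "ty": 0, "tz": 0, "twist": 0, "claw": 1},
    {"tx": -0.1, "ty": 0, "tz": 0, "twist": 0, "claw": 1},
    {"tx": -0.1, "ty": 0, "tz": 0, "twist": 0, "claw": 1},
    {"tx": -0.08, "ty": 0, "tz": 0, "twist": 0, "claw": 1},
    {"tx": 0, "ty": 0, "tz": 0, "twist": 0, "claw": 1},
    {"tx": 0, "ty": 0, "tz": 0, "twist": 0, "claw": 1}
  ]
}}

```text
time: 22.1
tcp_pos: [0.491, 0.1289, 0.0483]
orientation: [0.994, 0.112, 0.002, 0.002]
force: [2.7, -8.8, 2.4]
width: 0.0149
grasp_force: 40.0
```

Request:
{"method": "drive_tool", "body": {
  "plan": [
    {"tx": -0.06, "ty": 0, "tz": 0, "twist": 0, "claw": 1},
    {"tx": 0, "ty": 0, "tz": 0, "twist": 0, "claw": 1}
  ]
}}

```text
time: 22.27
tcp_pos: [0.49, 0.1286, 0.0482]
orientation: [0.994, 0.112, 0.002, 0.002]
force: [1.8, -7.6, 1.0]
width: 0.0152
grasp_force: 39.9
```

Request:
{"method": "drive_tool", "body": {
  "plan": [
    {"tx": -0.05, "ty": 0, "tz": 0, "twist": 0, "claw": 1},
    {"tx": 0, "ty": 0, "tz": 0, "twist": 0, "claw": 1},
    {"tx": 0, "ty": 0.1, "tz": 0, "twist": 0, "claw": 1},
    {"tx": 0, "ty": 0.1, "tz": 0, "twist": 0, "claw": 1},
    {"tx": 0, "ty": 0.1, "tz": 0, "twist": 0, "claw": 1},
    {"tx": 0, "ty": 0, "tz": 0, "twist": 0, "claw": 1}
  ]
}}

```text
time: 22.77
tcp_pos: [0.4911, 0.1224, 0.0483]
orientation: [0.994, 0.111, 0.003, 0.002]
force: [5.4, -7.0, -0.6]
width: 0.0151
grasp_force: 39.5
```

Request:
{"method": "drive_tool", "body": {
  "plan": [
    {"tx": 0.05, "ty": 0.15, "tz": 0, "twist": 0, "claw": 1},
    {"tx": 0, "ty": 0.15, "tz": 0, "twist": 0, "claw": 1},
    {"tx": 0, "ty": 0.15, "tz": 0, "twist": 0, "claw": 1},
    {"tx": 0, "ty": 0.15, "tz": 0, "twist": 0, "claw": 1},
    {"tx": 0, "ty": 0, "tz": 0, "twist": 0, "claw": 1},
    {"tx": 0, "ty": 0, "tz": 0, "twist": 0, "claw": 1}
  ]
}}

```text
time: 23.27
tcp_pos: [0.494, 0.111, 0.0483]
orientation: [0.994, 0.111, 0.002, 0.002]
force: [2.6, -7.3, 1.7]
width: 0.0155
grasp_force: 40.0
```

Request:
{"method": "drive_tool", "body": {
  "plan": [
    {"tx": 0, "ty": 0.1, "tz": 0, "twist": 0, "claw": 1},
    {"tx": 0, "ty": 0.1, "tz": 0, "twist": 0, "claw": 1},
    {"tx": 0, "ty": 0, "tz": 0, "twist": 0, "claw": 1}
  ]
}}

```text
time: 23.52
tcp_pos: [0.4948, 0.1072, 0.0482]
orientation: [0.994, 0.111, 0.002, 0.002]
force: [1.9, -7.4, 1.9]
width: 0.0151
grasp_force: 39.9
```

Request:
{"method": "drive_tool", "body": {
  "plan": [
    {"tx": 0, "ty": 0.1, "tz": 0, "twist": 0, "claw": 1},
    {"tx": 0, "ty": 0.1, "tz": 0, "twist": 0, "claw": 1},
    {"tx": 0, "ty": 0, "tz": 0, "twist": 0, "claw": 1}
  ]
}}

```text
time: 23.77
tcp_pos: [0.4957, 0.1033, 0.0483]
orientation: [0.994, 0.111, 0.002, 0.002]
force: [3.1, -7.2, 1.2]
width: 0.0153
grasp_force: 39.9
```

Request:
{"method": "drive_tool", "body": {
  "plan": [
    {"tx": 0, "ty": 0.08, "tz": 0, "twist": 0, "claw": 1},
    {"tx": 0, "ty": 0, "tz": 0, "twist": 0, "claw": 1}
  ]
}}

```text
time: 23.93
tcp_pos: [0.4957, 0.1031, 0.0482]
orientation: [0.994, 0.111, 0.002, 0.0]
force: [3.2, -1.4, 5.9]
width: 0.0156
grasp_force: 40.5
```

The block is home: the force has dropped and travel is about 0.050. I release and retreat.

Request:
{"method": "drive_tool", "body": {
  "plan": [
    {"tx": 0, "ty": 0.02, "tz": 0, "twist": 0, "claw": 1},
    {"tx": 0, "ty": 0, "tz": 0, "twist": 0, "claw": 0.8},
    {"tx": 0, "ty": 0, "tz": 0, "twist": 0, "claw": 0.6},
    {"tx": 0, "ty": 0, "tz": 0, "twist": 0, "claw": 0.5},
    {"tx": 0, "ty": 0, "tz": 0, "twist": 0, "claw": 0.4},
    {"tx": 0, "ty": 0, "tz": -0.3, "twist": 0, "claw": 0.4},
    {"tx": 0, "ty": 0, "tz": -0.8, "twist": 0, "claw": 0.4},
    {"tx": 0, "ty": 0, "tz": -1, "twist": 0, "claw": 0.4}
  ]
}}

```text
time: 24.6
tcp_pos: [0.4921, 0.1033, 0.088]
orientation: [0.994, 0.111, -0.002, -0.0]
force: [0.5, -0.5, 0.4]
width: 0.0513
grasp_force: 0.0
```

Request:
{"method": "drive_tool", "body": {
  "plan": [
    {"tx": 0, "ty": 0, "tz": -1, "twist": 0, "claw": 0.2},
    {"tx": -1, "ty": 0.5, "tz": -1, "twist": 0, "claw": 0.2},
    {"tx": -1, "ty": 0.5, "tz": -1, "twist": 0, "claw": 0.2},
    {"tx": -1, "ty": 0.5, "tz": -1, "twist": 0, "claw": 0.2},
    {"tx": -1, "ty": 0.5, "tz": -1, "twist": 0, "claw": 0.2},
    {"tx": 0, "ty": 0, "tz": 0, "twist": 0, "claw": 0.2},
    {"tx": 0, "ty": 0, "tz": 0, "twist": 0, "claw": 0.2}
  ]
}}

```text
time: 25.18
tcp_pos: [0.4251, 0.046, 0.1902]
orientation: [0.994, 0.111, 0.002, 0.0]
force: [0.3, 0.6, 0.1]
width: 0.0682
grasp_force: 0.0
```

```bash
python3 - <<'E'
from bench import *
from h import *
f=shot("wrist","w8");s=sense();print(s["time"],s["tcp_pos"],s["force"])
X,H,ok=cloud(f)
r=np.deg2rad(13);ex=np.array([np.cos(r),np.sin(r)]);ey=np.array([-np.sin(r),np.cos(r)])
Q=X[...,:2]*1000-[504.8,57.5];U=Q@ex;V=Q@ey
t=ok&(X[...,2]>.065)&(X[...,2]<.08)&(abs(U)<30)&(V>-20)&(V<110);print("paddle",t.sum(),np.median(U[t]),np.median(V[t]))
t=ok&(X[...,2]>.045)&(X[...,2]<.056)&(abs(U)<35)&(V>-140)&(V<0)
P=X[t];print("block",len(P),np.percentile(V[t],[1,50,99]),np.percentile(U[t],[1,50,99]),np.percentile(P[:,2],[5,50,95]),rect(P))
E
```

```text
25.2333 [0.42483565 0.04645368 0.18909424] [ 0.75841831 -0.09043636 -0.24835913]
paddle 586 -0.11839764248061549 45.089022243661475
block 5698 [-127.90824239  -74.35962786  -20.81112918] [-21.5386576    1.25314764  22.63407879] [0.04777794 0.04908896 0.05028196] (array([522.3, -15.1]), array([ 44.8, 109.9]), 12.6)
```

View pics/w8.png

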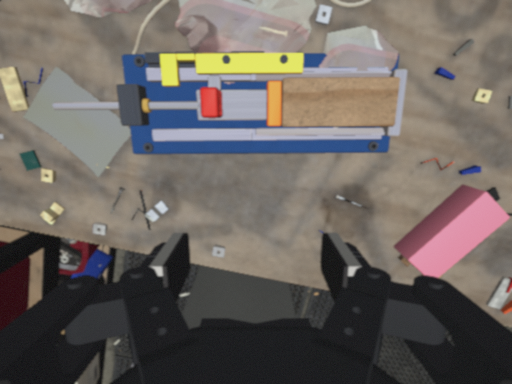

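The block at (338,102) is clamped between the pusher (274,103) and the stop (400,103), and the paddle at (209,102) is centred.

```bash
python3 -c "
from bench import hand_in
print(hand_in())"
```

```text
the job is handed in; nothing more can be done
None
```

The oak block lies flat in the feed track, held between the orange pusher and the steel outlet stop, with the paddle unhooked and centred, the gripper clear, and the job handed in at about 25 s.

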